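Load a slate blank on the engraving bed with a spatula and set the straightedge

TASK

The clean square slate on the wire drying rack is next to be engraved: slide the spatula under it, lift it off level and set it down gently on the two slats of the engraving bed, in the middle (within about a centimetre) and square to the bed's fence, then draw the spatula out and put it back flat on the table where it lay. Then lay the ribbed straightedge across the bed's slats, flush along the slate's front edge (the one opposite the fence) and about centred on it. Keep the fingers off the slate, and do not disturb anything else on the table.

Things in the scene. Friction and masses are not known exactly. Their poses are not given: they have to be found in the camera images.
- slate: square dark slate plate, 110 x 110 x 8 mm, about 0.26 kg, at first lying across the two rails of the rack, roughly in line with it; origin at the centre of its underside, x and y along its sides (x roughly the rack's x), z up
- rack: fixed steel wire drying rack: two rails along x, x = -110 to 70 mm, 6 mm thick, centred at y = +-42 mm (78 mm free between), tops at z = 30 mm. Between them open to the table from the front (-x), but for a cross bar 6 mm high at x = 64 mm. Small feet to y = +-63 mm at x = -100 and 60 mm. Origin on the table midway between the rails; +x points away from the open front
- bed: fixed engraving bed: aluminium plate 150 mm wide (y), x = -120 to 85 mm, 6 mm thick; two upright slats along x at y = +-42 mm, 4 mm thick (80 mm free between), x = -110 to 78 mm, tops at z = 30 mm; at the far end a fence across it, inner face x = 77 mm, top z = 46 mm. Front (-x) open. Origin on the table under the bed's middle, where the slate's centre belongs
- spatula: steel spatula, wooden handle, 0.22 kg, flat on the table. Blade 54 mm wide, 3 mm thick, x = 20 to 120 mm (tip), underside z = 0. Neck 22 mm wide rises from x = 27 mm to the handle: 18 mm wide (y), x = -120 to -5 mm, z = 20 to 46 mm, with a foot to z = 0 under its butt (x = -119 to -105). Balances near x = 25 mm. Origin on the underside, 120 mm behind the tip; x to the tip
- straightedge: plain aluminium straightedge, 0.18 kg: flat bar 24 mm wide (x), 160 mm long (y), 10 mm high, with a grip rib along its middle, 12 mm wide (x), 70 mm long (y), z = 10 to 44 mm. Both long edges are alike. Origin at the centre of its underside
- bottle: bystander: white plastic solvent bottle, 62 mm across, 170 mm tall, standing upright; origin at the centre of its underside
- coasters: bystander: stack of round slate coasters, 98 mm across, 24 mm tall in all (one object); origin at the centre of its underside
- blank: bystander: square plywood blank, 90 x 90 x 12 mm; origin at the centre of its underside
- ruler: bystander: thin flat yellow plastic ruler, 200 (x) x 30 x 3 mm, no rib; origin at the centre of its underside
- calipers: bystander: steel calipers lying flat, 170 mm long (x), 80 mm over the jaws, 11 mm high; origin under the middle of the beam
- mug: bystander: white mug, 80 mm across, 90 mm tall, handle at +y; origin at the centre of its underside
- tape: bystander: roll of masking tape lying flat, 96 mm across, 24 mm high; origin at the centre of its underside
Mind the look-alikes: they are no part of the job. Of the things like the straightedge, leave any that is brown; of the rest the smaller one is meant.

How it is judged:
By the outcome, as a careful person would: the job done as asked, in the order asked, and still so for the second after the job is handed in, with the robot touching nothing.
It also fails if it takes over 72 s, if anything falls off the work surface, if the arm or the gripper's body presses on something with over 40 N, if the wrist force passes 120 N, or if a joint passes its speed limit or range.

ROBOT

A 6-joint arm with a two-finger parallel gripper is mounted at the origin on the work surface. World frame = base frame: x ahead of the robot, y to its left, z up, the work surface at z = 0. Lengths are in mm, angles in rad, forces in N, time in s.
With the tool pointing down it reaches from about 275 to 1000 mm from the base axis. Payload 8.4 kg.
Tool frame: the origin (TCP) lies between the finger pads; the fingertips stand 17 mm ahead of it and the grasp point (between the pads) lies 2 mm behind it (r.tcp_to_tips is the distance from the TCP to the fingertips, in mm); z points along the fingers, y is the line along which they close (so a half turn about z gives the same grasp; the last joint's range is limited). The gripper opens to 85 mm and grips with 20 to 120 N. Pads are 22 mm wide; open, the fingers measure 114 mm over their backs; the gripper's body (76 mm by 85 mm) begins 54 mm behind the grasp point. The pads swing forward as they close: fully open they stand 13 mm farther back than shut.
Start: joints at [-1.304, 0.353, 1.633, -0, 1.155, -0.002], TCP at [165.983, -602.559, 248.281] pointing down, gripper open.
Joint ranges: [-2.63, 2.63], [-0.92, 2.1], [0.06, 2.66], [-1.3, 4.44], [0, 2.69], [-3.02, 3.02]. Speed limits (rad/s): [2.22, 2.22, 2.79, 3.14, 3.14, 3.14].

INTERFACE

Orientations are given as [roll, pitch, yaw] about the fixed x, y, z axes, in that order (R = Rz(yaw) Ry(pitch) Rx(roll)).
In Python, from rig import r gives the robot as it stands. The module is installed in compiled form; this text tells all that it offers.
- The arm moves only by the tool apply_moves, never from a script. Its argument "series" is text: rows parted by semicolons, each of 7 numbers parted by spaces: the shift along the tool's x, y, z in cm, then the turn, a rotation vector about the tool's x, y, z in rad, then the gripper's target within -1 to 1 (shut at 1, half-way at 0, fully open at -1). In form: tx ty tz rx ry rz fingers; .... A call has exactly 10 rows; each row shifts and turns the commanded pose from where the row before left it, along the tool's axes as they then stand; what a row does not reach is not made up. A row lasts 1/12 s, in which the tool goes at most 41.7 mm and 7.16 degrees, less where a joint would pass 70% of its speed; a pose out of reach is approached as far as the arm can. A call with a gripper value outside its range is refused whole. The fingers move at their own pace and stop on an object; "squeeze" is the grip in N (left out, the last holds). Time passes only in rows, so rows that do not move let the fingers close, or fill a call up. It gives the time, the measured TCP pose, the force and the opening at its end, in the units of the state.
- r.sense(): the state, without advancing time (a new reading comes with each control period).
- r.grab_frame(name): name is "scene" or "top" or "wrist"; returns the picture (420x560x3 uint8, blue, green, red); there is no depth.
- r.camera_info(name): a dict with "K" (3x3 intrinsics, pixels), "extrinsics" (4x4, takes a point from camera to world coordinates). Camera axes: x right, y down, z forward; pixel columns grow to the right and rows downward; lengths in mm; the calibration is good to about 2 mm. The wrist camera is an equidistant fisheye: a pixel r from the principal point sees the ray r / f radians off the axis. A picture is of the moment at which its call begins: read the wrist's pose just before it. camera_info takes no time and is no camera call; for the wrist camera it gives the pose at the moment of the call.
- r.sign_off(): hands the job in, once; it reports no verdict.
The state is a dict: "clock": time; "qpos": joint angles; "qvel": joint speeds; "joint_efforts": joint torques, N m; "eef_pos": TCP position; "tcp_rot": TCP orientation; "contact_force": force on the tool from outside, world axes, zero at the start; "wrist_torque": the same for the moment, N m; "opening": opening from 0.0 (shut) to 1.0 (fully open).
Only numpy, scipy, OpenCV 4.12 (cv2) and the standard library are available. Lean on these libraries where they do the work, as an engineer would, in place of code of your own. Each camera call takes 0.05 s, during which the arm holds its last target. There are 200 camera calls.

## Working session

There is one attempt and no reset: what is moved stays moved. The work goes in short steps, Python scripts to look and compute and a tool call to move; the robot and the scene stay as the last step left them, time stands still between calls to the robot, and variables do not carry over. Pictures are saved under pics/ and viewed, on a budget of 10 in all, crops included, one or two more only if the job needs it, and the job is handed in when it is done.

Besides the shell and the picture viewer there is one more tool, called after ">>>" in YAML: its name, and indented under it one key for each argument. apply_moves: Moves the arm, as the interface text tells. Its arguments: {"type":"object","properties":{"series":{"type":"string"},"squeeze":{"type":"number"}},"required":["series"]}

```bash
mkdir -p pics; ls; python3 - <<'E'
from rig import r
import cv2,numpy as np
print(r.sense())
for n in("top","scene"):
    i=r.camera_info(n);print(n,np.round(i["K"],1).tolist(),np.round(i["extrinsics"],3).tolist())
    cv2.imwrite(f"pics/{n}0.png",r.grab_frame(n))
E
```

```text
pics
{'clock': 0.0, 'qpos': array([-1.30437254e+00,  3.53684163e-01,  1.63416700e+00, -1.59065653e-05,
        1.15521124e+00, -2.40249157e-03]), 'qvel': array([-0.00011077,  0.0002053 ,  0.00074553, -0.00012269, -0.00152464,
       -0.00040519]), 'joint_efforts': array([-6.36515288e-04, -6.05258203e+01, -3.42061365e+01, -8.93918445e-05,
        9.50236106e-03,  2.18621217e-06]), 'eef_pos': array([ 165.86838814, -602.09360803,  247.52511728]), 'tcp_rot': array([-3.14012287e+00,  1.10120482e-05,  2.68832715e-01]), 'contact_force': array([ 0.15213023,  0.07102959, -0.25728034]), 'wrist_torque': array([-0.00224468, -0.02532769, -0.01317496]), 'opening': 0.998847054201483}
top [[536.7, 0.0, 277.9], [0.0, 536.7, 215.4], [0.0, 0.0, 1.0]] [[0.013, -0.998, 0.062, 423.019], [-1.0, -0.013, -0.0, -0.638], [0.001, -0.062, -0.998, 1706.064], [0.0, 0.0, 0.0, 1.0]]
scene [[487.6, 0.0, 274.3], [0.0, 487.6, 207.4], [0.0, 0.0, 1.0]] [[-0.09, 0.793, -0.603, 1344.379], [0.996, 0.067, -0.061, 97.389], [-0.008, -0.606, -0.795, 1140.753], [0.0, 0.0, 0.0, 1.0]]
```

View pics/top0.png

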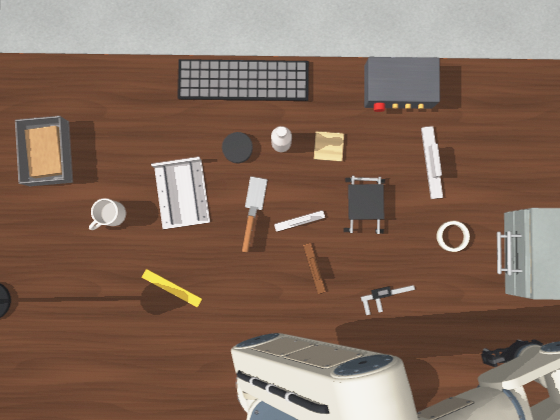

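View pics/scene0.png

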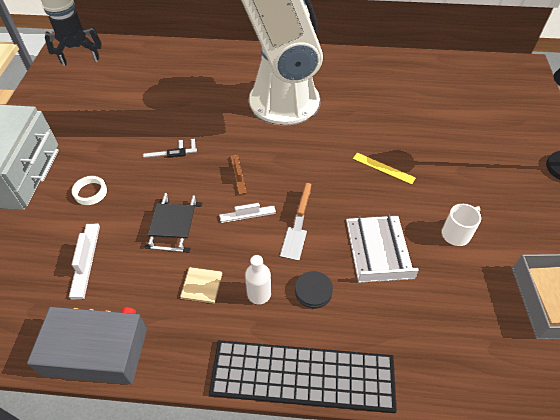

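The top view has image up = +x and left = +y. It shows the rack and slate at (366,201), the bed at (182,193) with its fence at the top, and the spatula blade at (256,190) with its handle at (249,235). The small white straightedge is at (300,220); the large one at (432,162) and the brown one at (314,268) are the look-alikes. The scene view agrees.

```bash
cat > h.py <<'E'
import cv2,numpy as np
from rig import r
from scipy.spatial.transform import Rotation as R
def ray(name,uv,info=None):
    i=info or r.camera_info(name);K=i["K"];T=np.array(i["extrinsics"])
    x=(np.atleast_2d(uv)-[K[0][2],K[1][2]])/[K[0][0],K[1][1]]
    if name=="wrist":
        t=np.linalg.norm(x,axis=1,keepdims=True)+1e-12
        d=np.hstack([x/t*np.sin(t),np.cos(t)])
    else: d=np.hstack([x,np.ones((len(x),1))])
    return T[:3,3],d@T[:3,:3].T
def plane(name,uv,z,info=None):
    o,d=ray(name,uv,info); return (o+d*((z-o[2])/d[:,2:]))[:,:2]
def proj(name,P,info=None):
    i=info or r.camera_info(name);T=np.linalg.inv(np.array(i["extrinsics"]));K=i["K"]
    c=np.atleast_2d(P)@T[:3,:3].T+T[:3,3]
    if name=="wrist":
        n=np.hypot(c[:,0],c[:,1])[:,None]+1e-9;x=c[:,:2]/n*np.arctan2(n,c[:,2:])
    else: x=c[:,:2]/c[:,2:]
    return x*[K[0][0],K[1][1]]+[K[0][2],K[1][2]]
def comps(m,amin=60):
    n,l,s,c=cv2.connectedComponentsWithStats(m.astype(np.uint8))
    return [(s[k,4],c[k],l==k) for k in range(1,n) if s[k,4]>=amin]
E
python3 - <<'E'
from h import *
im=cv2.imread("pics/top0.png")
c=im[145:260,145:400];cv2.imwrite("pics/crop.png",cv2.resize(c,None,fx=3.1,fy=3.1,interpolation=cv2.INTER_CUBIC))
hsv=cv2.cvtColor(im,cv2.COLOR_BGR2HSV).astype(int);H,S,V=hsv.transpose(2,0,1)
i=r.camera_info("top")
for nm,m,z,w in [("slate",(V<62)&(S<90),38,(340,175,395,225)),("white",(V>195)&(S<40),30,(270,205,330,235)),("blade",(S<70)&(V>120),3,(240,170,272,215)),("handle",(S>130)&(V>150),46,(235,200,265,255)),("bed",(S<60)&(V>100),6,(145,150,215,235))]:
    q=np.zeros(m.shape,bool);x0,y0,x1,y1=w;q[y0:y1,x0:x1]=m[y0:y1,x0:x1]
    for a,cc,l in comps(q,80):
        yx=np.argwhere(l)[:,::-1].astype(float)
        P=plane("top",yx,z,i).astype(np.float32);rc=cv2.minAreaRect(P);b=cv2.boxPoints(rc)
        print(nm,a,"cen",P.mean(0).round(1),"rect",np.round(rc[0],1),np.round(rc[1],1),round(rc[2],1),b.round(0).tolist())
w=r.camera_info("wrist");print(np.round(w["K"],1).tolist(),np.round(w["extrinsics"],2).tolist())
E
```

```text
white 291 cen [510.9 -60.1] rect [511.4 -68.2] [ 22.8 158.6] 16.7 [[478.0, 4.0], [523.0, -147.0], [545.0, -141.0], [499.0, 11.0]]
blade 618 cen [595.1  71.4] rect [589.9  72. ] [ 56.9 122. ] 80.9 [[525.0, 54.0], [646.0, 34.0], [655.0, 90.0], [534.0, 110.0]]
handle 200 cen [467.8  93.1] rect [468.4  93. ] [ 17.2 111.9] 80.6 [[412.0, 94.0], [522.0, 75.0], [525.0, 92.0], [415.0, 111.0]]
bed 3146 cen [597.9 306.5] rect [597.7 310. ] [215.2 160.4] 9.4 [[478.0, 371.0], [505.0, 213.0], [717.0, 249.0], [691.0, 407.0]]
[[325.2, 0.0, 284.7], [0.0, 325.2, 213.1], [0.0, 0.0, 1.0]] [[0.27, -0.92, -0.28, 238.27], [-0.96, -0.25, -0.08, -582.52], [0.0, 0.29, -0.96, 373.28], [0.0, 0.0, 0.0, 1.0]]
```

View pics/crop.png

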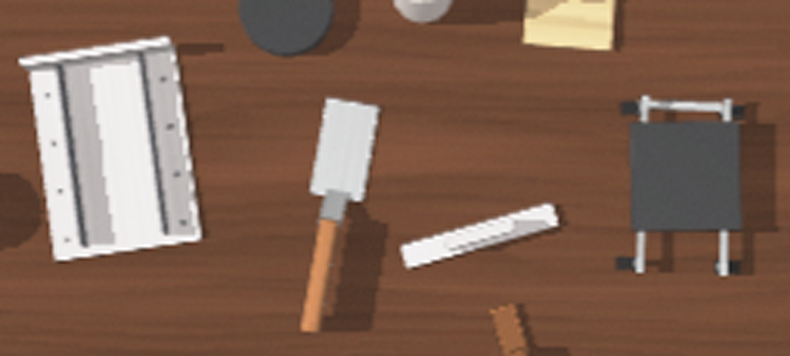

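The crop clearly shows the bed (slats are the dark lines, fence at top), the spatula, the straightedge, and the rack with its crossbar at top. Next I'll refine the slate, rack and bed lines in the top view.

```bash
python3 - <<'E'
from h import *
im=cv2.imread("pics/top0.png")
hsv=cv2.cvtColor(im,cv2.COLOR_BGR2HSV).astype(int);H,S,V=hsv.transpose(2,0,1)
i=r.camera_info("top")
def box(m,w):
    q=np.zeros(m.shape,bool);x0,y0,x1,y1=w;q[y0:y1,x0:x1]=m[y0:y1,x0:x1];return q
for nm,m,z,w in [("slate",(V<95)&(S<60),38,(340,180,395,225)),("slats",(V<110)&(S<60),30,(150,160,215,230)),("rails",(V>130)&(S<60),30,(340,170,395,240)),("fence",(V>225),46,(145,150,215,175))]:
    for a,cc,l in comps(box(m,w),15):
        P=plane("top",np.argwhere(l)[:,::-1].astype(float),z,i).astype(np.float32);rc=cv2.minAreaRect(P)
        vx=cv2.fitLine(P,cv2.DIST_L2,0,.01,.01).ravel()
        print(nm,a,"cen",P.mean(0).round(1),"rect",np.round(rc[0],1),np.round(rc[1],1),round(rc[2],1),"dir",np.degrees(np.arctan2(vx[1],vx[0])).round(1))
print(im[201,366],im[190,165],im[193,169])
E
```

```text
slate 1231 cen [ 574.  -274.9] rect [ 573.3 -274.3] [109.6 109.7] 0.7 dir -68.5
slats 88 cen [588.9 344.8] rect [588.4 344.7] [182.    5.3] 9.4 dir 9.2
rails 110 cen [ 644.5 -275.6] rect [ 643.3 -275.1] [22.1 91.3] 0.7 dir 89.0
rails 45 cen [ 495.9 -314.3] rect [ 497.5 -313. ] [43.8  9.4] 0.1 dir -1.2
rails 39 cen [ 496.4 -230.1] rect [ 496.5 -230.1] [37.6  6.3] 0.3 dir 0.2
fence 96 cen [691.1 321.4] rect [691.1 321.6] [  6.2 145.2] 9.0 dir -80.7
fence 136 cen [663.4 299.9] rect [664.9 300.8] [28.3 46.7] 1.3 dir -88.8
fence 51 cen [659.7 371.2] rect [659.5 372.3] [18.8 22. ] 0.7 dir 65.3
[82 80 81] [220 220 224] [154 154 159]
```

>>> apply_moves:
  series: "2.57 -2.86 0 0 0 0 0;2.57 -2.86 0 0 0 0 0;2.57 -2.86 0 0 0 0 0;2.57 -2.86 0 0 0 0 0;2.57 -2.86 0 0 0 0 0;2.57 -2.86 0 0 0 0 0;2.57 -2.86 0 0 0 0 0;2.57 -2.86 0 0 0 0 0;2.57 -2.86 0 0 0 0 0;2.57 -2.86 0 0 0 0 0"

```text
clock: 0.93
eef_pos: [338.0, -256.7, 248.2]
tcp_rot: [-3.142, -0.0, 0.268]
contact_force: [1.6, -0.3, -0.1]
opening: 0.501
```

>>> apply_moves:
  series: "2.57 -2.86 0 0 0 0 0;2.57 -2.86 0 0 0 0 0;2.57 -2.86 0 0 0 0 0;2.57 -2.86 0 0 0 0 0;2.57 -2.86 0 0 0 0 0;2.57 -2.86 0 0 0 0 0;2.57 -2.86 0 0 0 0 0;2.57 -2.86 0 0 0 0 0;2.57 -2.86 0 0 0 0 0;2.57 -2.86 0 0 0 0 0"

```text
clock: 1.77
eef_pos: [509.9, 87.4, 248.1]
tcp_rot: [3.142, 0.0, 0.269]
contact_force: [1.5, -1.3, 0.5]
opening: 0.499
```

>>> apply_moves:
  series: "0 0 1 0 0 0.1 0;0 0 2 0 0 0.1 0;0 0 2 0 0 0.1 0;0 0 2 0 0 0.1 0;0 0 2 0 0 0.035 0;0 0 1 0 0 0 0;0 0 0 0 0 0 0;0 0 0 0 0 0 0;0 0 0 0 0 0 0;0 0 0 0 0 0 0"

```text
clock: 2.6
eef_pos: [510.4, 85.5, 149.5]
tcp_rot: [-3.141, -0.002, -0.166]
contact_force: [0.2, -0.2, 0.9]
opening: 0.498
```

```bash
python3 - <<'E'
from h import *
s=r.sense();print(s["eef_pos"],s["tcp_rot"],s["contact_force"],s["opening"],s["clock"])
i=r.camera_info("wrist");im=r.grab_frame("wrist");cv2.imwrite("pics/w1.png",im);np.save("w1.npy",i["extrinsics"])
print(np.round(i["extrinsics"],2).tolist())
E
```

```text
[510.44395061  85.50973093 149.47857215] [-3.14093851e+00 -1.86196267e-03 -1.65611120e-01] [ 0.21578141 -0.20456491  0.89834737] 0.4982633541236588 2.6
[[-0.17, -0.94, -0.28, 584.2], [-0.99, 0.16, 0.05, 73.29], [0.0, 0.29, -0.96, 275.26], [0.0, 0.0, 0.0, 1.0]]
```

View pics/w1.png

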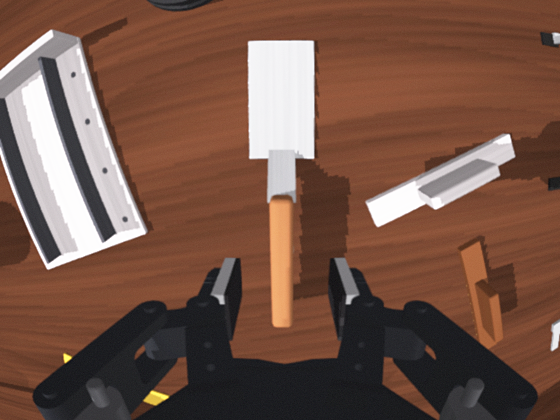

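Wrist view: the spatula is upright and centred between the fingers. The blade spans (248,41) to (314,158) and the handle runs from (283,196) to (282,326). I'll measure its offset and yaw from this.

```bash
python3 - <<'E'
from h import *
im=cv2.imread("pics/w1.png");i=r.camera_info("wrist")
hsv=cv2.cvtColor(im,cv2.COLOR_BGR2HSV).astype(int);H,S,V=hsv.transpose(2,0,1)
s=r.sense();ps=s["tcp_rot"][2];c,sn=np.cos(ps),np.sin(ps)
for nm,m,z,w in [("blade",(V>200)&(S<40),3,(235,30,330,160)),("handle",(S>120)&(V>170),46,(262,190,300,335)),("straight",(V>165)&(S<45),10,(355,125,520,230))]:
    q=np.zeros(m.shape,bool);x0,y0,x1,y1=w;q[y0:y1,x0:x1]=m[y0:y1,x0:x1]
    for a,cc,l in comps(q,500):
        P=plane("wrist",np.argwhere(l)[:,::-1].astype(float),z,i).astype(np.float32);rc=cv2.minAreaRect(P)
        d=(np.array(rc[0])-s["eef_pos"][:2]);print(nm,a,np.round(rc[0],1),np.round(rc[1],1),round(rc[2],1),"tool",(c*d[0]+sn*d[1]).round(1),(sn*d[0]-c*d[1]).round(1))
E
```

```text
blade 7663 [600.7  73.8] [ 53.9 101. ] 80.8 tool 91.0 -3.4
handle 2559 [471.3  95.7] [ 15.7 112.5] 80.9 tool -40.2 -3.6
straight 3827 [510.1 -66.3] [ 36.5 161.6] 16.4 tool 24.8 149.7
```

>>> apply_moves:
  series: "0 -0.2 2.5 0 0 0 0;0 0 2.5 0 0 0 0;0 0 2.5 0 0 0 0;0 0 2.5 0 0 0 0;0 0 1.0 0 0 0 0;0 0 0.8 0 0 0 0;0 0 0 0 0 0 0;0 0 0 0 0 0 0;0 0 0 0 0 0 0;0 0 0 0 0 0 0"

```text
clock: 3.48
eef_pos: [510.9, 87.5, 31.5]
tcp_rot: [-3.141, -0.002, -0.166]
contact_force: [-0.6, 0.7, 0.0]
opening: 0.499
```

>>> apply_moves:
  series: "0 0 0 0 0 0 1;0 0 0 0 0 0 1;0 0 0 0 0 0 1;0 0 0 0 0 0 1;0 0 0 0 0 0 1;0 0 0 0 0 0 1;0 0 0 0 0 0 1;0 0 0 0 0 0 1;0 0 0 0 0 0 1;0 0 0 0 0 0 1"
  squeeze: 110

```text
clock: 4.32
eef_pos: [510.5, 87.4, 31.2]
tcp_rot: [-3.141, -0.001, -0.166]
contact_force: [-1.1, -0.4, 8.8]
opening: 0.198
```

>>> apply_moves:
  series: "0 0 -0.5 0 0 0 1;0 0 -2 0 0 -0.04 1;0 0 -3 0 0 -0.04 1;0 0 -3 0 0 -0.04 1;0 0 -2.5 0 0 -0.04 1;-0.8 2 0 0 0 0 1;-1.2 3 0 0 0 0 1;-1.2 3 0 0 0 0 1;-1.2 3 0 0 0 0 1;-1.2 3 0 0 0 0 1"

```text
clock: 5.15
eef_pos: [452.0, -53.3, 140.5]
tcp_rot: [-3.142, 0.0, -0.006]
contact_force: [-0.6, 0.0, -2.4]
opening: 0.192
```

>>> apply_moves:
  series: "-1.2 3 0 0 0 0 1;-1.2 3 0 0 0 0 1;-1.2 3 0 0 0 0 1;-1.2 3 0 0 0 0 1;-1.2 3 0 0 0 0 1;-1.2 3 0 0 0 0 1;-1.1 3 0 0 0 0 1;-0.8 1.1 0 0 0 0 1;0 0 0 0 0 0 1;0 0 0 0 0 0 1"

```text
clock: 5.98
eef_pos: [360.1, -272.8, 140.3]
tcp_rot: [-3.141, 0.0, -0.008]
contact_force: [0.3, 0.3, -3.1]
opening: 0.196
```

```bash
cat >> h.py <<'E'
def snap(f):
    s=r.sense();print(s["eef_pos"].round(2),s["tcp_rot"].round(4),s["contact_force"].round(1),s["wrist_torque"].round(2),round(s["opening"],3),s["clock"])
    i=r.camera_info("wrist");im=r.grab_frame("wrist");cv2.imwrite(f,im);return s,i,im
E
python3 - <<'E'
from h import *
s,i,im=snap("pics/w2.png")
E
```

```text
[ 360.12 -272.83  140.3 ] [-3.1411e+00  3.0000e-04 -8.5000e-03] [ 0.3  0.3 -3.1] [ 0.02  0.05 -0.03] 0.196 5.9833
```

View pics/w2.png

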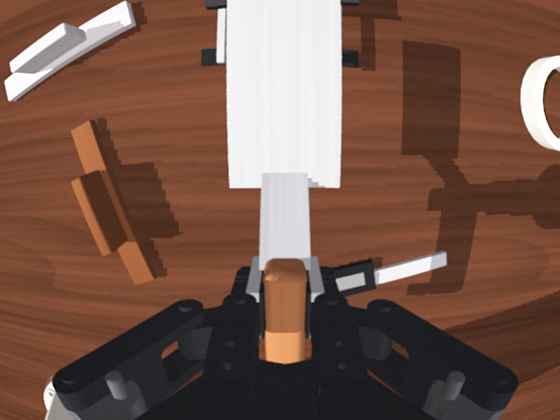

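Wrist view: the spatula is held straight. Its blade heel is at row 187 (columns 228 to 340), and the slate is hidden ahead behind the blade. I'll check blade level from its apparent width along its length.

```bash
python3 - <<'E'
from h import *
im=cv2.imread("pics/w2.png");i=r.camera_info("wrist");s=r.sense()
g=(cv2.cvtColor(im,cv2.COLOR_BGR2HSV)[...,2]>190)
for row in(4,40,80,100,120,150,175):
    c=np.where(g[row,215:350])[0]+215
    P=plane("wrist",[[c.min()-.5,row],[c.max()+.5,row]],s["eef_pos"][2]-31.4+3,i)
    print(row,c.min(),c.max(),(P-s["eef_pos"][:2]).round(1).tolist(),np.ptp(P[:,1]).round(2))
E
```

```text
4 227 339 [[132.4, 26.5], [131.9, -27.1]] 53.66
40 217 340 [[114.0, 31.2], [113.1, -27.1]] 58.33
80 227 341 [[93.8, 26.4], [93.4, -27.4]] 53.85
100 227 341 [[84.1, 26.6], [83.7, -27.4]] 53.99
120 227 340 [[74.6, 26.8], [74.1, -27.0]] 53.79
150 228 340 [[60.2, 26.8], [59.7, -27.2]] 53.97
175 229 339 [[48.0, 26.8], [47.5, -27.0]] 53.79
```

>>> apply_moves:
  series: "0 0 2.5 0 0 0 1;0 0 2.5 0 0 0 1;0 0 2.5 0 0 0 1;0 0 1.6 0 0 0 1;0 0 0 0 0 0 1;1 0 0 0 0 0 1;2 0 0 0 0 0 1;2 0 0 0 0 0 1;0 0 0 0 0 0 1;0 0 0 0 0 0 1"

```text
clock: 6.87
eef_pos: [413.3, -273.2, 50.8]
tcp_rot: [3.14, -0.003, -0.005]
contact_force: [0.1, 0.3, -1.5]
opening: 0.193
```

```bash
python3 - <<'E'
from h import *
s,i,im=snap("pics/w3.png")
E
```

```text
[ 413.28 -273.22   50.82] [ 3.1399e+00 -2.8000e-03 -4.6000e-03] [ 0.1  0.3 -1.5] [-0.    0.11  0.06] 0.193 6.8667
```

View pics/w3.png

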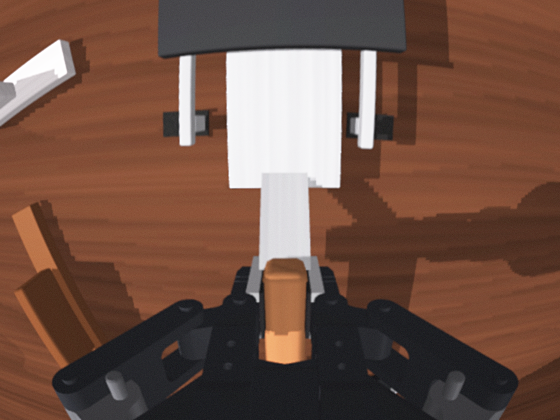

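The blade is cleanly under the slate. The slate's front edge runs from (161,57) to (403,50), and the rails are clear on both sides. I'll measure slate yaw and the remaining advance.

```bash
python3 - <<'E'
from h import *
im=cv2.imread("pics/w3.png");i=r.camera_info("wrist");s=r.sense()
V=cv2.cvtColor(im,cv2.COLOR_BGR2HSV)[...,2]
L=[]
for c in range(235,336,4):   # slate bottom edge against bright blade
    rr=next(y for y in range(30,80) if V[y,c]>150); L.append((c,rr-.5))
P=plane("wrist",L,30,i);k=np.polyfit(P[:,1],P[:,0],1);print("bottom front edge: x at y=-274",np.polyval(k,-274),"yaw deg",-np.degrees(np.arctan(k[0])))
L=[(c,next(y for y in range(66,20,-1) if V[y,c]<60 and V[y-1,c]<60)) for c in list(range(165,178,2))+list(range(206,226,4))+list(range(380,400,4))]
P=plane("wrist",L,30,i);print(P.round(1).tolist())
print(plane("wrist",[(160,54),(404,47),(160,10),(403,10)],38,i))
E
```

```text
bottom front edge: x at y=-274 518.312943195101 yaw deg 0.9330966953948776
[[518.1, -218.4], [518.0, -219.4], [517.9, -220.4], [518.3, -221.4], [518.2, -222.4], [518.0, -223.4], [517.9, -224.4], [518.5, -238.2], [518.4, -240.1], [518.7, -241.9], [518.5, -243.7], [518.4, -245.6], [519.3, -316.7], [519.5, -318.6], [519.7, -320.6], [519.4, -322.5], [519.6, -324.5]]
[[ 518.10501629 -219.01876538]
 [ 520.57864421 -325.52372367]
 [ 539.36271154 -218.42822915]
 [ 538.42612795 -325.73444852]]
```

>>> apply_moves:
  series: "1.3 0 0 0 0 0 1;1.3 0 0 0 0 0 1;1.3 0 0 0 0 0 1;1.2 0 0 0 0 0 1;0 0 0 0 0 0 1;0 0 -0.4 0 0 0 1;0 0 -0.2 0 0 0 1;0 0 -0.2 0 0 0 1;0 0 -0.2 0 0 0 1;0 0 -0.2 0 0 0 1"

```text
clock: 7.75
eef_pos: [461.0, -273.2, 61.4]
tcp_rot: [-3.141, 0.001, -0.006]
contact_force: [-0.1, -0.5, -4.0]
opening: 0.195
```

>>> apply_moves:
  series: "0 0 -0.2 0 0 0 1;0 0 -0.2 0 0 0 1;0 0 -0.3 0 0 0 1;0 0 -0.5 0 0 0 1;0 0 -0.8 0 0 0 1;0 0 -1 0 0 0 1;0 0 -1 0 0 0 1;0 0 -0.5 0 0 0 1;0 0 0 0 0 0 1;0 0 0 0 0 0 1"
  squeeze: 120

```text
clock: 8.58
eef_pos: [462.0, -273.5, 106.9]
tcp_rot: [3.141, -0.001, -0.006]
contact_force: [0.2, 0.8, -4.1]
opening: 0.194
```

```bash
python3 - <<'E'
from h import *
s,i,im=snap("pics/w4.png")
b=r.grab_frame("scene");c=cv2.resize(b[170:310,80:260],None,fx=2.6,fy=3)
c=cv2.resize(b[170:310,80:260],None,fx=2.9,fy=2.9);d=cv2.resize(im,None,fx=.55,fy=.55)
o=np.zeros((c.shape[0],c.shape[1]+d.shape[1]-30,3),np.uint8);o[:,:c.shape[1]-30]=c[:,:-30];o[:d.shape[0],c.shape[1]-30:]=d
cv2.imwrite("pics/m4.png",o[:,:800])
E
```

```text
[ 461.95 -273.5   106.87] [ 3.141e+00 -1.000e-03 -6.200e-03] [ 0.2  0.8 -4.1] [0.01 0.3  0.04] 0.194 8.5833
```

View pics/m4.png

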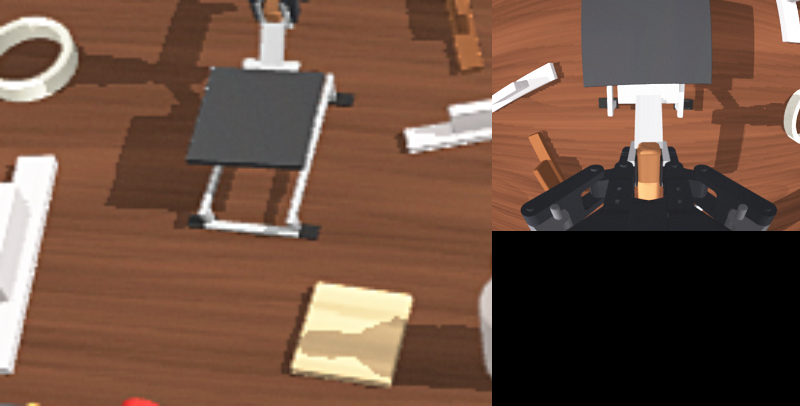

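Slate is lifted and riding on the blade, clear of the rack. Next: pose and levelness in the wrist image.

```bash
cat >> h.py <<'E'
def slate(im,i,s,zt=None,rows=range(6,130,8),cl=180,cr=390):
    # side edges of the dark slate: scan outwards from the middle column
    V=cv2.cvtColor(im,cv2.COLOR_BGR2HSV);dark=(V[...,2]<110)&(V[...,1]<60)
    p=s["eef_pos"];ps=s["tcp_rot"][2];M=np.array([[np.cos(ps),np.sin(ps)],[np.sin(ps),-np.cos(ps)]])
    z=p[2]-31.4+11 if zt is None else zt
    out=[]
    for y in rows:
        if not dark[y,280:290].all(): break
        c=285
        while c>0 and dark[y,c]: c-=1
        a=c+.5;c=285
        while c<559 and dark[y,c]: c+=1
        P=(plane("wrist",[[a,y],[c-.5,y]],z,i)-p[:2])@M.T;out.append((y,*P.round(1).ravel(),np.linalg.norm(P[1]-P[0]).round(1)))
    return out
E
python3 - <<'E'
from h import *
im=cv2.imread("pics/w4.png");i=r.camera_info("wrist");s=r.sense()
for o in slate(im,i,s): print(o)
V=cv2.cvtColor(im,cv2.COLOR_BGR2HSV)[...,2]
V=V.astype(int)
for c in(190,230,285,340,370):print(c,V[138:160,c].tolist())
E
```

```text
(6, np.float64(132.0), np.float64(-57.0), np.float64(131.2), np.float64(51.5), np.float64(108.5))
(14, np.float64(127.8), np.float64(-56.8), np.float64(127.0), np.float64(51.8), np.float64(108.6))
(22, np.float64(123.6), np.float64(-56.6), np.float64(123.0), np.float64(52.2), np.float64(108.7))
(30, np.float64(119.6), np.float64(-56.9), np.float64(118.9), np.float64(52.0), np.float64(109.0))
(38, np.float64(115.4), np.float64(-56.3), np.float64(114.8), np.float64(51.9), np.float64(108.2))
(46, np.float64(111.5), np.float64(-56.7), np.float64(110.9), np.float64(52.3), np.float64(109.1))
(54, np.float64(107.5), np.float64(-56.2), np.float64(107.0), np.float64(52.3), np.float64(108.4))
(62, np.float64(103.6), np.float64(-56.1), np.float64(103.1), np.float64(52.2), np.float64(108.3))
(70, np.float64(99.7), np.float64(-56.1), np.float64(99.3), np.float64(52.2), np.float64(108.3))
(78, np.float64(95.9), np.float64(-56.1), np.float64(95.5), np.float64(52.7), np.float64(108.8))
(86, np.float64(92.1), np.float64(-56.1), np.float64(91.7), np.float64(52.7), np.float64(108.9))
(94, np.float64(88
[... 288 characters left out ...]
t64(76.9), np.float64(-55.5), np.float64(76.7), np.float64(53.1), np.float64(108.6))
(126, np.float64(73.1), np.float64(-55.6), np.float64(73.0), np.float64(53.2), np.float64(108.9))
190 [100, 98, 95, 97, 101, 100, 97, 99, 98, 99, 100, 100, 98, 99, 100, 100, 101, 99, 85, 109, 155, 162]
230 [100, 97, 101, 97, 101, 99, 97, 97, 100, 98, 97, 99, 99, 102, 100, 89, 114, 231, 255, 255, 255, 255]
285 [96, 100, 99, 99, 98, 96, 96, 97, 95, 97, 96, 96, 96, 84, 120, 231, 255, 255, 254, 254, 254, 254]
340 [101, 101, 101, 101, 98, 99, 97, 98, 101, 99, 103, 97, 96, 88, 146, 223, 235, 231, 231, 224, 221, 224]
370 [96, 95, 98, 97, 99, 97, 98, 99, 98, 99, 98, 98, 94, 90, 86, 104, 107, 111, 111, 113, 116, 120]
```

```bash
python3 - <<'E'
from h import *
i=dict(r.camera_info("wrist"));i["extrinsics"]=np.load("w1.npy");im=cv2.imread("pics/w1.png")
h=cv2.cvtColor(im,cv2.COLOR_BGR2HSV).astype(int)
m=(h[...,1]<60)&(h[...,2]>80);m[:, 160:]=False
# right plate edge + front edge, subpixel by line fits in world (z=6)
R_=[];
for y in range(60,226,4):
    c=[x for x in range(50,160) if m[y,x]]; R_.append((max(c)+.5,y))
F=[]
for x in range(56,142,4):
    c=[y for y in range(200,290) if m[y,x]]; F.append((x,max(c)+.5))
P=plane("wrist",R_,6,i);Q=plane("wrist",F,6,i)
a=np.polyfit(P[:,0],P[:,1],1);b=np.polyfit(Q[:,1],Q[:,0],1)
print("right edge yaw",np.degrees(np.arctan(a[0])),np.std(P[:,1]-np.polyval(a,P[:,0])),"front edge yaw",-np.degrees(np.arctan(b[0])),np.std(Q[:,0]-np.polyval(b,Q[:,1])))
# corner
y=(a[0]*b[1]+a[1])/(1-a[0]*b[0]);x=b[0]*y+b[1];t=np.arctan(a[0]);print("corner",x,y)
print("origin",np.array([x,y])-np.array([[np.cos(t),-np.sin(t)],[np.sin(t),np.cos(t)]])@[-120,-75])
d=(h[...,2]<75)&(h[...,1]<60);d[:,130:]=False;d[:35]=False;d[262:]=False
for A,cc,l in comps(d,200):
    W=plane("wrist",np.argwhere(l)[:,::-1].astype(float),30,i).astype(np.float32);rc=cv2.minAreaRect(W);print("slat?",A,np.round(rc[0],1),np.round(rc[1],1),rc[2])
E
```

```text
right edge yaw 9.07742116322711 0.3099717931826278 front edge yaw 9.039501175777517 0.29589626744017816
corner 506.7136282491666 215.6591877333302
origin [613.37808451 308.65216473]
slat? 2413 [605.4 257.9] [183.   15.2] 9.243470191955566
slat? 2119 [588.7 336.5] [174.5  22. ] 9.337821006774902
```

>>> apply_moves:
  series: "0 0 -1.5 0 0 -0.03 1;0 -1 0 0 0 -0.03 1;0 -2 0 0 0 -0.03 1;0 -2.5 0 0 0 -0.03 1;0.3 -3 0 0 0 -0.024 1;0 -3 0 0 0 0 1;0 -3 0 0 0 0 1;0 -3 0 0 0 0 1;0 -3 0 0 0 0 1;0 -3 0 0 0 0 1"

```text
clock: 9.52
eef_pos: [436.3, -37.9, 120.7]
tcp_rot: [-3.141, 0.0, 0.138]
contact_force: [1.4, -0.3, -3.4]
opening: 0.193
```

>>> apply_moves:
  series: "0 -3 0 0 0 0 1;0 -3 0 0 0 0 1;0 -3 0 0 0 0 1;0 -3 0 0 0 0 1;0 -3 0 0 0 0 1;0 -3 0 0 0 0 1;0 -3 0 0 0 0 1;0 -3 0 0 0 0 1;0 -3 0 0 0 0 1;0 -2 0 0 0 0 1"

```text
clock: 10.35
eef_pos: [396.3, 250.2, 120.8]
tcp_rot: [-3.141, -0.0, 0.139]
contact_force: [0.4, 0.1, -4.8]
opening: 0.189
```

>>> apply_moves:
  series: "1 -0.25 0 0 0 0 1;1.5 -0.35 0 0 0 0 1;1.5 -0.35 0 0 0 0 1;1.5 -0.35 0.5 0 0 0 1;1.5 -0.35 1 0 0 0 1;1.5 -0.35 1.5 0 0 0 1;1.2 -0.28 1 0 0 0 1;0.9 -0.2 0 0 0 0 1;0 0 0 0 0 0 1;0 0 0 0 0 0 1"

```text
clock: 11.18
eef_pos: [498.9, 286.5, 81.2]
tcp_rot: [3.141, 0.001, 0.138]
contact_force: [-0.2, 0.0, -4.5]
opening: 0.189
```

```bash
python3 - <<'E'
from h import *
s,i,im=snap("pics/w5.png");np.save("w5.npy",i["extrinsics"])
for o in slate(im,i,s)[::5]: print(*o)
t=r.grab_frame("top");cv2.imwrite("pics/top5.png",t);c=cv2.resize(t[140:250,140:250],None,fx=3.8,fy=3.8,interpolation=cv2.INTER_CUBIC)
d=cv2.resize(im,None,fx=.68,fy=.68);o=np.zeros((418,800,3),np.uint8);o[:,:418]=c;o[:d.shape[0],418:]=d[:,:382];cv2.imwrite("pics/m5.png",o)
E
```

```text
[498.86 286.54  81.23] [3.1415e+00 5.0000e-04 1.3770e-01] [-0.2  0.  -4.5] [-0.06  0.32  0.01] 0.189 11.1833
6 132.3 -58.9 130.8 49.2 108.0
46 111.7 -58.1 110.6 50.0 108.1
86 92.2 -57.5 91.5 50.9 108.4
126 73.2 -56.5 72.8 51.9 108.4Traceback (most recent call last):
  File "<stdin>", line 5, in <module>
ValueError: could not broadcast input array from shape (286,381,3) into shape (286,382,3)
```

View picture.

```bash
python3 - <<'E'
from h import *
im=cv2.imread("pics/w5.png");t=cv2.imread("pics/top5.png");c=cv2.resize(t[160:230,145:225],None,fx=3,fy=3,interpolation=cv2.INTER_CUBIC)
o=np.zeros((420,800,3),np.uint8);o[:,:560]=im;o[:210,560:]=c;cv2.imwrite("pics/m5.png",o)
E
```

```text
(no output)
```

View pics/m5.png

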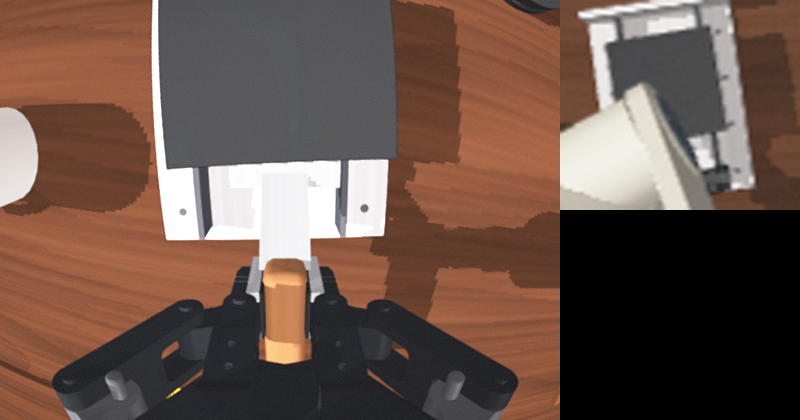

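The slate hovers over the bed. Its front edge runs from (166,168) to (396,158). The plate's front corners are at (165,240) and (385,236), with the slats visible in front. Next step is the relative error.

```bash
cat >> h.py <<'E'
def toolxy(P,s):
    ps=s["tcp_rot"][2];M=np.array([[np.cos(ps),np.sin(ps)],[np.sin(ps),-np.cos(ps)]]);return (P-s["eef_pos"][:2])@M.T
E
python3 - <<'E'
from h import *
im=cv2.imread("pics/w5.png");i=r.camera_info("wrist");s=r.sense()
h=cv2.cvtColor(im,cv2.COLOR_BGR2HSV).astype(int);S,V=h[...,1],h[...,2]
bright=(S<60)&(V>130);dark=(S<60)&(V<110)
def fit(L,z,ax):
    P=toolxy(plane("wrist",L,z,i),s);k=np.polyfit(P[:,1-ax],P[:,ax],1);return k,np.std(P[:,ax]-np.polyval(k,P[:,1-ax])),P
# plate front edge
L=[(c,max(y for y in range(200,260) if bright[y,c])+.5) for c in list(range(172,250,4))+list(range(330,382,4))]
kf,e,_=fit(L,6,0);print("plate front x at y0, slope",kf,e)
# plate left edge
L=[(min(x for x in range(140,200) if bright[y,x])-.5,y) for y in range(175,232,4)]
kl,e,_=fit(L,6,1);print("plate left y=",kl,e)
L=[(max(x for x in range(340,400) if bright[y,x])+.5,y) for y in range(175,232,4)]
kr,e,_=fit(L,6,1);print("plate right y=",kr,e)
# slate front edge
L=[(c,next(y for y in range(130,200) if not dark[y:y+2,c].any())-.5) for c in list(range(212,330,4))+list(range(350,385,4))]
kS,e,P=fit(L,s["eef_pos"][2]-20.4,0);print("slate front",kS,e)
E
```

```text
plate front x at y0, slope [ 0.01922924 -3.55077541] 0.1850216452106302
plate left y= [-2.39390079e-02 -8.26426718e+01] 0.21188649047370878
plate right y= [-2.43192664e-02  6.81816481e+01] 0.18937518324236458
slate front [4.59176406e-02 5.52892263e+01] 0.14099985027282957
```

>>> apply_moves:
  series: "0.25 -0.3 0 0 0 0.011 1;0.25 -0.3 0 0 0 0.011 1;0 0 0.3 0 0 0 1;0 0 0.4 0 0 0 1;0 0 0.4 0 0 0 1;0 0 0.2 0 0 0 1;0 0 0 0 0 0 1;0 0 0 0 0 0 1;0 0 0 0 0 0 1;0 0 0 0 0 0 1"

```text
clock: 12.12
eef_pos: [503.3, 293.3, 68.4]
tcp_rot: [-3.141, -0.0, 0.116]
contact_force: [1.1, 1.2, -4.3]
opening: 0.192
```

```bash
cat > bed.py <<'E'
from h import *
def meas(f,rows=(175,226),zs=None):
    s,i,im=snap(f)
    h=cv2.cvtColor(im,cv2.COLOR_BGR2HSV).astype(int);S,V=h[...,1],h[...,2]
    bright=(S<60)&(V>130);dark=(S<60)&(V<110)
    def fit(L,z,ax):
        P=toolxy(plane("wrist",L,z,i),s);k=np.polyfit(P[:,1-ax],P[:,ax],1);return k.round(4),np.std(P[:,ax]-np.polyval(k,P[:,1-ax])).round(2)
    Y=range(*rows,4)
    for n,fn in [("front x=",lambda:fit([(c,max(y for y in range(200,290) if bright[y,c])+.5) for c in list(range(172,230,4))+list(range(345,375,4))],6,0)),
      ("left y=",lambda:fit([(min(x for x in range(120,230) if bright[y,x])-.5,y) for y in Y],6,1)),
      ("right y=",lambda:fit([(max(x for x in range(340,430) if bright[y,x])+.5,y) for y in Y],6,1)),
      ("slatL y=",lambda:fit([(np.mean([x for x in range(185,235) if dark[y,x]]),y) for y in Y],28,1)),
      ("slatR y=",lambda:fit([(np.mean([x for x in range(325,375) if dark[y,x]]),y) for y in Y],28,1)),
      ("slate front",lambda:fit([(c,next(y for y in range(120,210) if not dark[y:y+2,c].any())-.5) for c in list(range(230,322,4))],zs or s["eef_pos"][2]-20.4,0))]:
        try: print(n,*fn())
        except Exception as e: print(n,e)
    for o in slate(im,i,s,zs)[::7]: print(*o)
    return s,i,im
E
python3 -c "from bed import *;meas('pics/w6.png')"
```

```text
[503.32 293.28  68.41] [-3.1415e+00 -3.0000e-04  1.1570e-01] [ 1.1  1.2 -4.3] [-0.04  0.28 -0.01] 0.192 12.1167
front x= max() iterable argument is empty
left y= [-3.58000e-02 -7.66741e+01] 0.18
right y= [-4.20000e-02  7.37713e+01] 0.18
slatL y= [ -0.0478 -39.0789] 0.13
slatR y= [-0.081  38.7506] 0.52
slate front [4.31000e-02 5.52212e+01] 0.18
6 132.3 -58.9 130.7 48.7 107.6
62 103.8 -58.0 102.9 50.4 108.4
118 77.0 -56.9 76.5 51.3 108.1
```

View pics/w6.png

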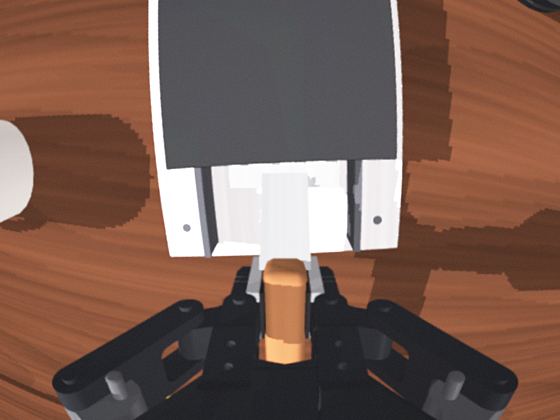

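Slate is over the bed with nearly even plate margins; the plate's front corners are at (169,256) and (398,247). A fore-aft check from those corners:

```bash
python3 - <<'E'
from h import *
i=r.camera_info("wrist");s=r.sense()
P=toolxy(plane("wrist",[(169,256.5),(398,247.5)],6,i),s);print(P,P.mean(0))
E
```

```text
[[-11.84781432 -76.36386975]
 [ -5.42205495  74.50129077]] [-8.63493463 -0.93128949]
```

>>> apply_moves:
  series: "0.1 -0.05 0 0 0 0 1;0 0 0.2 0 0 0 1;0 0 0.2 0 0 0 1;0 0 0.1 0 0 0 1;0 0 0.1 0 0 0 1;0 0 0.1 0 0 0 1;0 0 0.1 0 0 0 1;0 0 0.1 0 0 0 1;0 0 0.1 0 0 0 1;0 0 0.1 0 0 0 1"

```text
clock: 13.0
eef_pos: [504.4, 294.0, 57.4]
tcp_rot: [-3.141, -0.001, 0.116]
contact_force: [0.1, 1.3, -2.4]
opening: 0.19
```

>>> apply_moves:
  series: "0 0 0.1 0 0 0 1;0 0 0.1 0 0 0 1;0 0 0.1 0 0 0 1;0 0 0.1 0 0 0 1;0 0 0.2 0 0 0 1;0 0 0.2 0 0 0 1;0 0 0.1 0 0 0 1;0 0 0 0 0 0 1;0 0 0 0 0 0 1;0 0 0 0 0 0 1"

```text
clock: 13.83
eef_pos: [504.1, 293.9, 48.3]
tcp_rot: [-3.142, 0.0, 0.116]
contact_force: [0.2, -0.2, -1.4]
opening: 0.197
```

```bash
python3 -c "
from bed import *;s,i,im=meas('pics/w7.png',zs=38)
cv2.imwrite('pics/top7.png',r.grab_frame('top'))"
```

```text
[504.15 293.9   48.3 ] [-3.1416  0.      0.1158] [ 0.2 -0.2 -1.4] [-0.01  0.03 -0.01] 0.197 13.8333
front x= max() iterable argument is empty
left y= [-4.04000e-02 -7.60897e+01] 0.18
right y= [-4.38000e-02  7.42657e+01] 0.18
slatL y= [ -0.0402 -38.677 ] 0.1
slatR y= SVD did not converge in Linear Least Squares
slate front [4.66000e-02 5.51595e+01] 0.13
6 129.2 -59.2 127.5 49.5 108.7
62 102.3 -57.8 101.4 50.6 108.5
118 77.1 -56.8 76.7 51.5 108.2
 ** On entry to DLASCL parameter number  4 had an illegal value
 ** On entry to DLASCL parameter number  4 had an illegal value
 ** On entry to DLASCL parameter number  4 had an illegal value
 ** On entry to DLASCL parameter number  4 had an illegal value
 ** On entry to DLASCL parameter number  5 had an illegal value
 ** On entry to DLASCL parameter number  4 had an illegal value
  return _methods._mean(a, axis=axis, dtype=dtype,
  ret = ret.dtype.type(ret / rcount)
```

>>> apply_moves:
  series: "-0.4 0 0 0 0 0 1;-0.8 0 0 0 0 0 1;-1.2 0 0 0 0 0 1;-1.6 0 0 0 0 0 1;-1.6 0 0 0 0 0 1;-1.6 0 0 0 0 0 1;-1.6 0 0 0 0 0 1;-1.6 0 0 0 0 0 1;-1.4 0 0 0 0 0 1;-0.2 0 -0.5 0 0 0 1"

```text
clock: 14.77
eef_pos: [380.7, 278.3, 52.5]
tcp_rot: [3.139, 0.004, 0.117]
contact_force: [-0.8, -1.0, -2.6]
opening: 0.188
```

>>> apply_moves:
  series: "0 0 -1.5 0 0 0 1;0 0 -2 0 0 0.07 1;0 0 -2 0 0 0.07 1;0 0 0 0 0 0.07 1;0 0 0 0 0 0.072 1;1.5 1.6 0 0 0 0 1;1.9 2.1 0 0 0 0 1;1.9 2.1 0 0 0 0 1;1.9 2.1 0 0 0 0 1;1.9 2.1 0 0 0 0 1"

```text
clock: 15.6
eef_pos: [458.7, 165.3, 108.8]
tcp_rot: [-3.141, -0.001, -0.166]
contact_force: [-0.7, 0.5, -3.2]
opening: 0.196
```

>>> apply_moves:
  series: "1.9 2.1 0 0 0 0 1;1.9 2.1 0 0 0 0 1;1.6 1.7 0 0 0 0 1;0.9 1 0 0 0 0 1;0 0 0 0 0 0 1;0 0 0 0 0 0 1;0 0 0 0 0 0 1;0 0 0 0 0 0 1;0 0 0 0 0 0 1;0 0 0 0 0 0 1"

```text
clock: 16.43
eef_pos: [508.4, 88.6, 108.3]
tcp_rot: [3.142, 0.0, -0.165]
contact_force: [0.6, 0.1, -1.8]
opening: 0.194
```

>>> apply_moves:
  series: "0.2 0.1 2 0 0 0 1;0 0 2 0 0 0 1;0 0 2 0 0 0 1;0 0 0.7 0 0 0 1;0 0 0.3 0 0 0 1;0 0 0.2 0 0 0 1;0 0 0.1 0 0 0 1;0 0 0.1 0 0 0 1;0 0 0.1 0 0 0 1;0 0 0 0 0 0 1"

```text
clock: 17.27
eef_pos: [511.0, 86.6, 33.8]
tcp_rot: [-3.141, -0.001, -0.166]
contact_force: [0.1, -0.6, -1.8]
opening: 0.195
```

>>> apply_moves:
  series: "0 0 0.1 0 0 0 1;0 0 0.1 0 0 0 1;0 0 0.05 0 0 0 1;0 0 0 0 0 0 1;0 0 0 0 0 0 1;0 0 0 0 0 0 1;0 0 0 0 0 0 1;0 0 0 0 0 0 1;0 0 0 0 0 0 1;0 0 0 0 0 0 1"

```text
clock: 18.1
eef_pos: [510.8, 86.6, 31.2]
tcp_rot: [-3.141, -0.0, -0.166]
contact_force: [-2.2, 0.8, 5.7]
opening: 0.19
```

>>> apply_moves:
  series: "0 0 0 0 0 0 0.4;0 0 0 0 0 0 0.2;0 0 0 0 0 0 0;0 0 0 0 0 0 0;0 0 0 0 0 0 0;0 0 0 0 0 0 0;0 0 -1 0 0 0 0;0 0 -3 0 0 0 0;0 0 -4 0 0 0 0;0 0 -4 0 0 0 0"

```text
clock: 18.93
eef_pos: [509.7, 86.4, 152.1]
tcp_rot: [3.141, 0.002, -0.166]
contact_force: [-0.1, 0.4, -0.1]
opening: 0.502
```

```bash
python3 - <<'E'
from h import *
s,i,im=snap("pics/w8.png");np.save("w8.npy",i["extrinsics"])
t=r.grab_frame("top");cv2.imwrite("pics/top8.png",t)
h=cv2.cvtColor(im,cv2.COLOR_BGR2HSV).astype(int);S,V=h[...,1],h[...,2]
for nm,m,z,w in [("blade",(V>200)&(S<40),3,(235,30,330,165)),("handle",(S>120)&(V>170),46,(262,190,300,335))]:
    q=np.zeros(m.shape,bool);x0,y0,x1,y1=w;q[y0:y1,x0:x1]=m[y0:y1,x0:x1]
    for a,cc,l in comps(q,500):
        rc=cv2.minAreaRect(plane("wrist",np.argwhere(l)[:,::-1].astype(float),z,i).astype(np.float32));print(nm,a,np.round(rc[0],1),np.round(rc[1],1),round(rc[2],1))
o=np.zeros((420,800,3),np.uint8);o[:,:560]=im;o[:300,560:]=cv2.resize(t[150:250,150:230],None,fx=3,fy=3);cv2.imwrite("pics/m8.png",o)
E
```

```text
[509.69  86.37 152.1 ] [ 3.1409e+00  2.1000e-03 -1.6620e-01] [-0.1  0.4 -0.1] [ 0.03 -0.08  0.04] 0.502 18.9333
blade 8112 [598.7  72.5] [ 55.2 109.5] 80.8
handle 2699 [468.3  94.5] [ 16.6 118.6] 80.6
```

View pics/m8.png

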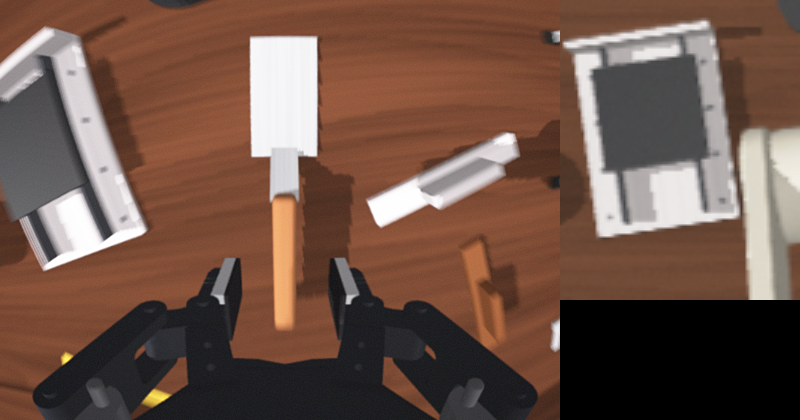

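The spatula lies back where it was, flat, with its blade at (283,96); the frame is slightly motion-blurred. The slate sits on the bed, visually square and centred. Now I'll measure the slate in the top view and the straightedge in both views.

```bash
python3 - <<'E'
from h import *
im=cv2.imread("pics/top8.png");h=cv2.cvtColor(im,cv2.COLOR_BGR2HSV).astype(int);S,V=h[...,1],h[...,2]
w1=dict(r.camera_info("wrist"));w1["extrinsics"]=np.load("w1.npy");i1=cv2.imread("pics/w1.png");h1=cv2.cvtColor(i1,cv2.COLOR_BGR2HSV).astype(int)
def go(nm,m,z,w,cam,inf,k=3):
    q=np.zeros(m.shape,np.uint8);x0,y0,x1,y1=w;q[y0:y1,x0:x1]=m[y0:y1,x0:x1]
    q=cv2.morphologyEx(q,cv2.MORPH_OPEN,np.ones((k,k),np.uint8))
    for a,cc,l in comps(q,60):
        P=plane(cam,np.argwhere(l)[:,::-1].astype(float),z,inf).astype(np.float32);rc=cv2.minAreaRect(P);v=cv2.fitLine(P,cv2.DIST_L2,0,.01,.01).ravel()
        print(nm,a,"mean",P.mean(0).round(1),np.round(rc[0],1),np.round(rc[1],1),round(rc[2],1),"dir",np.degrees(np.arctan2(v[1],v[0])).round(1))
go("slate top",(V<105)&(S<60),38,(155,160,212,212),"top",None,5)
go("bed plate top",(S<60)&(V>60),6,(145,166,215,235),"top",None)
go("se top",(V>150)&(S<60),10,(265,205,330,240),"top",None,1)
# straightedge rib vs bar in w1
from collections import Counter
print(i1[200:206,400:404].reshape(-1,3)[:4].tolist(),i1[180,460].tolist(),i1[190,460].tolist(),i1[150,500].tolist())
c=im[195:245,260:340];cv2.imwrite("pics/se.png",np.hstack([cv2.resize(i1[120:240,350:530],None,fx=2.5,fy=2.5,interpolation=cv2.INTER_CUBIC),cv2.resize(cv2.imread("pics/top0.png")[203:237,268:330],(340,300),interpolation=cv2.INTER_CUBIC)]))
E
```

```text
slate top 1198 mean [610.4 306.3] [610.7 306.4] [109.6 107.5] 9.3 dir -0.7
bed plate top 2919 mean [587.3 306.4] [592.3 306. ] [202.9 153.2] 9.1 dir 15.6
bed plate top 172 mean [538.  206.9] [531.7 208. ] [130.5  12.7] 1.2 dir 2.8
se top 186 mean [500.1  32. ] [506.7  28.2] [107.7  22.1] 0.8 dir 4.0
se top 375 mean [511.9 -66.4] [512.8 -68.2] [ 24.3 161.7] 17.0 dir -73.5
[[254, 253, 254], [253, 253, 254], [253, 253, 254], [254, 253, 254]] [136, 134, 138] [213, 211, 217] [217, 215, 221]
```

View pics/se.png

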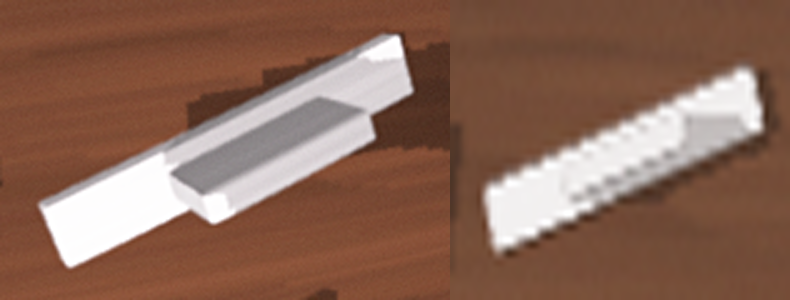

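>>> apply_moves:
  series: "0.56 3.02 0 0 0 0 0;0.55 3.02 0 0 0 0 0;0.55 3.02 0 0 0 0 0;0.55 3.02 0 0 0 0 0;0.55 3.02 0 0 0 0 0;0 0 0 0 0 -0.12 0;0 0 0 0 0 -0.12 0;0 0 0 0 0 -0.12 0;0 0 0 0 0 -0.12 0;0 0 0 0 0 -0.12 0"

```text
clock: 19.87
eef_pos: [512.6, -67.1, 151.0]
tcp_rot: [-3.141, 0.0, 0.439]
contact_force: [0.6, -0.1, 0.3]
opening: 0.5
```

>>> apply_moves:
  series: "0 0 0 0 0 -0.12 0;0 0 0 0 0 -0.12 0;0 0 0 0 0 -0.12 0;0 0 0 0 0 -0.12 0;0 0 0 0 0 -0.12 0;0 0 0 0 0 -0.12 0;0 0 0 0 0 -0.12 0;0 0 0 0 0 -0.12 0;0 0 0 0 0 -0.12 0;0 0 0 0 0 -0.12 0"

```text
clock: 20.7
eef_pos: [512.6, -66.9, 151.0]
tcp_rot: [-3.141, -0.0, 1.64]
contact_force: [0.9, 0.6, 0.4]
opening: 0.498
```

>>> apply_moves:
  series: "0 0 0 0 0 -0.12 0;0 0 0 0 0 -0.106 0;0 0 0 0 0 0 0;0 0 0 0 0 0 0;0 0 0 0 0 0 0;0 0 0 0 0 0 0;0 0 0 0 0 0 0;0 0 0 0 0 0 0;0 0 0 0 0 0 0;0 0 0 0 0 0 0"

```text
clock: 21.53
eef_pos: [512.9, -67.0, 150.8]
tcp_rot: [-3.142, -0.0, 1.859]
contact_force: [0.4, -0.2, -0.3]
opening: 0.498
```

```bash
python3 - <<'E'
from h import *
s,i,im=snap("pics/w9.png")
E
```

```text
[512.89 -66.95 150.76] [-3.1415 -0.      1.8594] [ 0.4 -0.2 -0.3] [-0.03  0.02  0.03] 0.498 21.5333
```

View pics/w9.png

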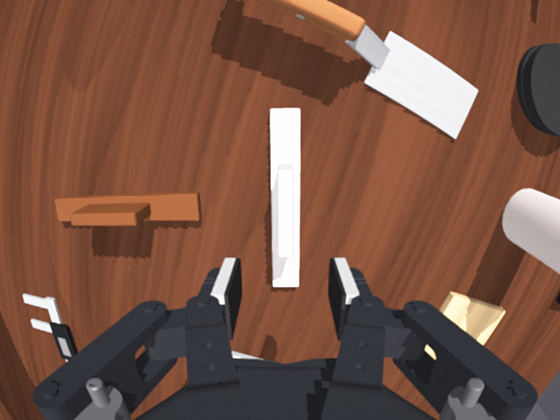

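The straightedge is aligned and centred between the fingers: bar from (285,109) to (286,286), rib from row 165 to 258.

```bash
python3 - <<'E'
from h import *
i=r.camera_info("wrist");s=r.sense()
print(toolxy(plane("wrist",[(270,109),(300,109),(272,287),(299,286.5)],10,i),s).round(1).tolist(),toolxy(plane("wrist",[(279,166),(292,166),(279,258),(292,257)],44,i),s).round(1).tolist())
E
```

```text
[[80.2, -10.6], [80.2, 13.5], [-80.1, -10.8], [-79.6, 14.6]] [[38.4, -3.0], [38.3, 6.4], [-34.1, -3.4], [-33.2, 6.9]]
```

>>> apply_moves:
  series: "0 0.15 2.5 0 0 0 0;0 0 2.5 0 0 0 0;0 0 2.5 0 0 0 0;0 0 2.5 0 0 0 0;0 0 1 0 0 0 0;0 0 0.8 0 0 0 0;0 0 0 0 0 0 0.5;0 0 0 0 0 0 1;0 0 0 0 0 0 1;0 0 0 0 0 0 1"
  squeeze: 80

```text
clock: 22.42
eef_pos: [515.1, -66.6, 33.9]
tcp_rot: [3.14, 0.001, 1.86]
contact_force: [-0.5, -0.9, -1.2]
opening: 0.125
```

>>> apply_moves:
  series: "0 0 0 0 0 0 1;0 0 0 0 0 0 1;0 0 0 0 0 0 1;0 0 0 0 0 0 1;0 0 0 0 0 0 1;0 0 0 0 0 0 1;0 0 0 0 0 0 1;0 0 -0.5 0 0 0 1;0 0 -1.5 0 0 0 1;0 0 -2 0 0 0 1"

```text
clock: 23.25
eef_pos: [513.1, -66.3, 72.4]
tcp_rot: [-3.139, -0.001, 1.86]
contact_force: [-0.0, -0.1, -2.2]
opening: 0.126
```

>>> apply_moves:
  series: "0 0 -2 0 0 0 1;0 0 -3 0 0 0 1;0 0 -2 0 0 0 1;2 0.7 0 0 0 0 1;3.4 1.22 0 0 0 0 1;3.4 1.22 0 0 0 0 1;3.4 1.22 0 0 0 0 1;3.4 1.22 0 0 0 0 1;3.4 1.22 0 0 0 0 1;3.4 1.22 0 0 0 0 1"

```text
clock: 24.08
eef_pos: [527.0, 172.8, 143.2]
tcp_rot: [3.141, 0.0, 1.86]
contact_force: [1.0, 0.7, -1.3]
opening: 0.125
```

>>> apply_moves:
  series: "3.4 1.22 0 0 0 0 1;3.4 1.22 0 0 0 0 1;3.4 1.22 0 0 0 0 1;1.4 0.5 0 0 0 0.06 1;0 0 0 0 0 0.069 1;0 0 2 0 0 0 1;0 0 2 0 0 0 1;0 0 1.7 0 0 0 1;0 0 0 0 0 0 1;0 0 0 0 0 0 1"

```text
clock: 24.92
eef_pos: [533.5, 293.7, 85.4]
tcp_rot: [-3.14, 0.001, 1.731]
contact_force: [-0.7, -0.0, -1.0]
opening: 0.122
```

```bash
python3 - <<'E'
from h import *
s,i,im=snap("pics/w10.png")
E
```

```text
[533.46 293.72  85.36] [-3.1395e+00  7.0000e-04  1.7308e+00] [-0.7 -0.  -1. ] [-0.02  0.04 -0.04] 0.122 24.9167
```

View pics/w10.png

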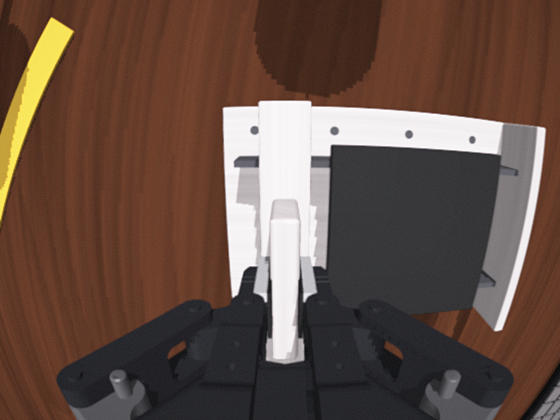

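Wrist view: straightedge bar spans columns 259 to 311. The slate's front edge is at column ~330 (rows 146 to 300), with a clear gap. I'll measure the gap and angle.

```bash
cat > se.py <<'E'
from h import *
def go(f,zse):
    s,i,im=snap(f);h=cv2.cvtColor(im,cv2.COLOR_BGR2HSV).astype(int);S,V=h[...,1],h[...,2];g=cv2.cvtColor(im,cv2.COLOR_BGR2GRAY).astype(int)
    dark=(S<60)&(V<75)
    def fit(L,z,ax=1):
        P=toolxy(plane("wrist",L,z,i),s);k=np.polyfit(P[:,1-ax],P[:,ax],1);return k.round(4),np.std(P[:,ax]-np.polyval(k,P[:,1-ax])).round(2),P[[0,-1]].round(1).tolist()
    # slate: all-dark runs right of the bar
    L=[]
    for y in range(155,250,4):
        x=next((x for x in range(300,380) if dark[y,x:x+12].all()),None)
        if x: L.append((x-.5,y))
    print("slate front (y=kx+b, z38)",fit(L,38))
    xs=range(345,480,6);L=[(x,next(y for y in range(110,200) if dark[y:y+10,x].all())-.5) for x in xs];print("slate left side x=",fit(L,38,0))
    for n,rg in(("bar right",range(290,330)),("bar left",range(240,275))):
        L=[]
        for y in range(108,146,3):
            d=[abs(g[y,x+1]-g[y,x-1]) for x in rg]; L.append((rg[int(np.argmax(d))],y))
        print(n,fit(L,zse+10))
    return s,i,im
E
python3 -c "
from se import *;go('pics/w11.png',r.sense()['eef_pos'][2]-32.5)"
```

```text
[534.29 294.13  86.38] [-3.1416  0.      1.7307] [ 1.2 -0.6 -2.1] [-0.06 -0.06  0.04] 0.121 24.9667
slate front (y=kx+b, z38) (array([-9.90000e-03,  2.47688e+01]), np.float64(0.25), [[53.6, 24.7], [0.2, 24.9]])
slate left side x= (array([4.40000e-03, 5.84832e+01]), np.float64(0.16), [[58.5, 33.6], [59.2, 117.5]])
bar right (array([-0.4281, 44.8919]), np.float64(3.39), [[78.1, 13.3], [61.8, 21.3]])
bar left (array([  0.0213, -13.1717]), np.float64(1.45), [[78.1, -11.4], [61.7, -11.1]])
```

>>> apply_moves:
  series: "0.35 0.4 0.4 0 0 -0.007 1;0 0.4 0.5 0 0 0 1;0 0 0.5 0 0 0 1;0 0 0.5 0 0 0 1;0 0 0 0 0 0 1;0 0 0 0 0 0 1;0 0 0 0 0 0 1;0 0 0 0 0 0 1;0 0 0 0 0 0 1;0 0 0 0 0 0 1"

```text
clock: 25.85
eef_pos: [541.6, 298.9, 67.0]
tcp_rot: [3.141, -0.0, 1.738]
contact_force: [0.6, 0.3, -1.7]
opening: 0.125
```

```bash
python3 -c "
from se import *;s,i,im=go('pics/w12.png',r.sense()['eef_pos'][2]-32.5)
cv2.imwrite('pics/c12.png',cv2.resize(im[90:300,220:380],None,fx=2.8,fy=2.8,interpolation=cv2.INTER_CUBIC))"
```

```text
[541.62 298.9   67.  ] [ 3.1413e+00 -1.0000e-04  1.7378e+00] [ 0.6  0.3 -1.7] [-0.05  0.01  0.04] 0.125 25.85
slate front (y=kx+b, z38) (array([-8.00000e-04,  1.65577e+01]), np.float64(0.3), [[53.9, 17.3], [8.5, 16.5]])
slate left side x= (array([-7.90000e-03,  5.56578e+01]), np.float64(0.15), [[55.3, 30.1], [54.8, 105.3]])
bar right (array([-0.2432, 30.6351]), np.float64(2.35), [[78.1, 12.9], [61.7, 12.1]])
bar left (array([  0.3888, -40.1038]), np.float64(2.8), [[78.1, -10.9], [61.7, -11.1]])
```

View pics/c12.png

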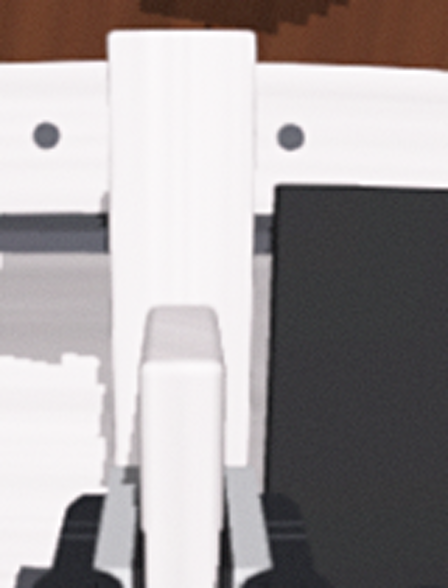

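>>> apply_moves:
  series: "0 0 0.2 0 0 0 1;0 0 0.15 0 0 0 1;0 0.15 0 0 0 0 1;0 0.1 0 0 0 0 1;0 0.05 0 0 0 0 1;0 0 0 0 0 0 1;0 0 0 0 0 0 1;0 0 0 0 0 0 1;0 0 0 0 0 0 1;0 0 0 0 0 0 1"

```text
clock: 26.73
eef_pos: [543.7, 299.2, 63.8]
tcp_rot: [-3.14, 0.0, 1.738]
contact_force: [-5.8, -0.5, 8.1]
opening: 0.127
```

```bash
python3 -c "
from se import *;s,i,im=go('pics/w13.png',r.sense()['eef_pos'][2]-32.5)
cv2.imwrite('pics/c13.png',cv2.resize(im[140:270,280:350],None,fx=4,fy=4,interpolation=cv2.INTER_CUBIC))"
```

```text
[543.67 299.25  63.8 ] [-3.1400e+00  1.0000e-04  1.7377e+00] [-5.8 -0.5  8.1] [-0.17  0.97  0.  ] 0.127 26.7333
slate front (y=kx+b, z38) (array([ 0.    , 14.5703]), np.float64(0.29), [[54.3, 15.0], [9.8, 14.5]])
slate left side x= (array([-5.40000e-03,  5.54912e+01]), np.float64(0.14), [[55.3, 29.5], [54.7, 103.0]])
bar right (array([-0.4049, 42.4479]), np.float64(2.09), [[78.1, 12.8], [61.7, 16.6]])
bar left (array([ -0.0122, -10.0679]), np.float64(0.47), [[78.1, -11.0], [61.7, -11.1]])
```

View pics/c13.png

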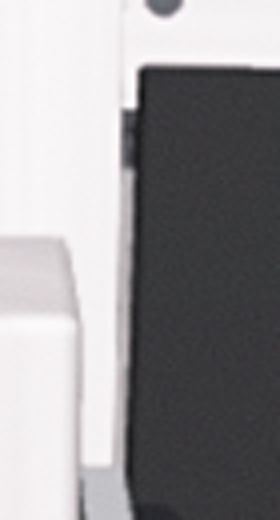

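>>> apply_moves:
  series: "0 0 -0.1 0 0 0 1;0 0.1 0 0 0 0 1;0 0 0 0 0 0 1;0 0.05 0 0 0 0 1;0 0 0 0 0 0 1;0 0 0 0 0 0 1;0 0 0 0 0 0 1;0 0 0 0 0 0 1;0 0 0 0 0 0 1;0 0 0 0 0 0 1"

```text
clock: 27.62
eef_pos: [545.9, 299.5, 64.2]
tcp_rot: [-3.141, 0.0, 1.738]
contact_force: [-0.6, 0.1, -2.1]
opening: 0.122
```

```bash
python3 -c "
from se import *;s,i,im=go('pics/w14.png',r.sense()['eef_pos'][2]-32.5)
g=cv2.cvtColor(im,cv2.COLOR_BGR2GRAY)
for y in (150,160,170,190,210,230,245):print(y,g[y,302:330].tolist())"
```

```text
[545.91 299.55  64.21] [-3.1414e+00  1.0000e-04  1.7378e+00] [-0.6  0.1 -2.1] [-0.08  0.12 -0.04] 0.122 27.6167
slate front (y=kx+b, z38) (array([-1.40000e-03,  1.34993e+01]), np.float64(0.14), [[54.3, 13.7], [9.7, 13.6]])
slate left side x= (array([-1.00000e-03,  5.53004e+01]), np.float64(0.14), [[55.2, 29.6], [55.2, 103.4]])
bar right (array([-0.2637, 31.9413]), np.float64(1.46), [[78.2, 12.9], [61.7, 16.2]])
bar left (array([-0.0412, -7.8688]), np.float64(0.45), [[78.2, -10.9], [61.7, -11.1]])
150 [246, 245, 245, 245, 243, 244, 244, 242, 236, 240, 242, 242, 243, 242, 242, 242, 242, 242, 242, 242, 241, 242, 242, 242, 241, 242, 242, 242]
160 [245, 245, 245, 246, 243, 243, 246, 245, 182, 76, 47, 53, 60, 56, 59, 57, 58, 59, 60, 56, 58, 56, 59, 56, 59, 57, 57, 59]
170 [244, 244, 245, 244, 243, 244, 247, 242, 159, 64, 53, 58, 58, 59, 58, 58, 61, 58, 58, 57, 60, 58, 58, 57, 59, 59, 57, 62]
190 [244, 246, 245, 243, 243, 244, 248, 244, 139, 54, 52, 59, 57, 60, 59, 57, 58, 59, 60, 54, 54, 60, 58, 61, 59, 56, 59, 56]
210 [243, 244, 243, 244, 243, 246, 244, 185, 89, 55, 59, 58, 61, 56, 58, 56, 59, 60, 56, 56, 56, 56, 55, 55, 57, 54, 57, 58]
230 [244, 243, 243, 243, 245, 247, 238, 137, 51, 49, 52, 56, 55, 57, 58, 58, 52, 55, 55, 57, 56, 59, 55, 55, 53, 57, 57, 57]
245 [244, 244, 242, 243, 245, 246, 211, 107, 49, 54, 56, 57, 56, 55, 57, 57, 56, 55, 54, 57, 55, 57, 55, 55, 58, 54, 57, 58]
```

>>> apply_moves:
  series: "0 0 0.07 0 0 0 1;0 0 0.04 0 0 0 1;0 0 0 0 0 0 1;0 0 0 0 0 0 0.6;0 0 0 0 0 0 0.4;0 0 0 0 0 0 0.4;0 0 0 0 0 0 0.4;0 0 -1 0 0 0 0.4;0 0 -3 0 0 0 0.4;0 0 -3 0 0 0 0.4"

```text
clock: 28.5
eef_pos: [545.0, 299.1, 133.3]
tcp_rot: [-3.139, 0.001, 1.738]
contact_force: [-0.1, 0.9, 0.2]
opening: 0.299
```

>>> apply_moves:
  series: "0 0 -2 0 0 0 0.4;0 0 -1 0 0 0 0.4;-1.5 -2 0 0 0 0 0.4;-3 -2 0 0 0 0 0.4;-3 -2 0 0 0 0 0.4;-3 -2 0 0 0 0 0.4;-3 -2 0 0 0 0 0.4;0 0 0 0 0 0 0.4;0 0 0 0 0 0 0.4;0 0 0 0 0 0 0.4"

```text
clock: 29.33
eef_pos: [470.3, 150.0, 163.5]
tcp_rot: [3.141, -0.0, 1.737]
contact_force: [0.3, 0.6, 0.3]
opening: 0.3
```

```bash
python3 - <<'E'
from h import *
s,i,im=snap("pics/w15.png");t=r.grab_frame("top");cv2.imwrite("pics/top15.png",t)
o=np.zeros((420,800,3),np.uint8);o[:,:560]=im;o[:300,560:]=cv2.resize(t[150:250,150:230],None,fx=3,fy=3);cv2.imwrite("pics/m15.png",o)
h=cv2.cvtColor(t,cv2.COLOR_BGR2HSV).astype(int);q=np.zeros(t.shape[:2],np.uint8);q[160:215,155:212]=((h[...,2]<105)&(h[...,1]<60))[160:215,155:212]
q=cv2.morphologyEx(q,cv2.MORPH_OPEN,np.ones((5,5),np.uint8))
for a,cc,l in comps(q,200):
    rc=cv2.minAreaRect(plane("top",np.argwhere(l)[:,::-1].astype(float),38).astype(np.float32));print(a,np.round(rc[0],1),np.round(rc[1],1),rc[2])
E
```

```text
[470.31 150.04 163.45] [ 3.1406e+00 -3.0000e-04  1.7371e+00] [0.3 0.6 0.3] [ 0.03 -0.05  0.02] 0.3 29.3333
1165 [612.  306.7] [106.6 107.5] 9.562287330627441
```

View pics/m15.png

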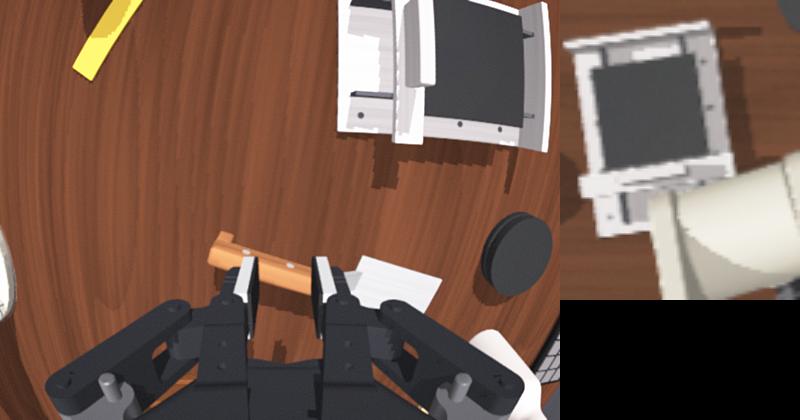

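The straightedge lies flush on the slats along the slate's front edge. The slate is centred at (612, 306.7), turned 9.6° against 9.1–9.4° for the bed, and the arm is clear.

```bash
python3 -c "
from rig import r
print(r.sign_off(), r.sense()['clock'])"
```

```text
the job is handed in; nothing more can be done
the job is handed in; nothing more can be done
```

The job is done and handed in at about 29.5 s of the 72 s allowed.

I lifted the slate off the rack on the spatula, set it on the bed's slats and put the spatula back. Then I laid the small aluminium straightedge along the slate's front edge.

**Last checks:**
- **Slate:** the top view puts it at (612.0, 306.7) at about 9.5°. The bed reads (611, 307) at 9.1–9.4°. That is about 1–2 mm off centre and within half a degree of square.
- **Spatula:** flat on the table, within about 3 mm of where it lay. That image was slightly motion-blurred.
- **Straightedge:** no visible gap to the slate and parallel to it. It is centred on the slate to within about 1 mm.
- **Forces and bystanders:** the largest contact force reported was about 10 N. I saw no bystander moved in the views I took, but did not measure each one.

**Disagreements:**
- **Camera bias:** at table height the wrist camera read up to about 5 mm more to +y than the top camera. I therefore centred the slate from the two seen together in one image.
- **Slate on the blade:** it turned about 1° during the carry, and I corrected that before setting it down.
- **Straightedge contact:** it touched the slats (8 N) slightly before I expected and may have nudged the slate about 1 mm.

I viewed 13 pictures, three over the budget of 10.

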